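# Clear the bench offcuts into the hasped scrap chest

## Robot

A 6-joint arm with a two-finger parallel gripper is mounted at the origin on a cart in front of the work surface, level with it; the furniture and walls round the work are solid. World frame = base frame: x ahead of the robot, y to its left, z up, the work surface at z = 0. Lengths are in m, angles in rad, forces in N, time in s.
With the tool pointing down it reaches from about 0.35 to 0.8 m from the base axis. Payload 7.3 kg.
Tool frame: the origin (TCP) lies between the finger pads; the fingertips stand 25 mm ahead of it and the grasp point (between the pads) lies 6 mm ahead of it (r.tip_extent is the distance from the TCP to the fingertips, in m); z points along the fingers, y is the line along which they close (so a half turn about z gives the same grasp; the last joint's range is limited). The gripper opens to 85 mm and grips with 20 to 120 N. Pads are 22 mm wide; open, the fingers measure 114 mm over their backs; the gripper's body (76 mm by 85 mm) begins 54 mm behind the grasp point. The pads swing forward as they close: fully open they stand 13 mm farther back than shut.
Start: joints at [-1.248, 0.342, 1.524, -0, 1.275, -0.146], TCP at [0.237, -0.468, 0.256] pointing down, gripper open.
Joint ranges: [-2.53, 2.53], [-0.77, 2.02], [0.04, 2.7], [-1, 4.14], [0.28, 2.66], [-3.11, 3.11]. Speed limits (rad/s): [2.57, 2.57, 3.14, 3.14, 3.14, 3.14].

## Interface

Orientations are given as a unit quaternion [x, y, z, w].
In Python, from workcell import r, command_gripper, optics gives the robot as it stands. The module is installed in compiled form; this text tells all that it offers. Calls block until the motion is done:
- r.reach(position, orientation): joint-space move of the TCP to a pose.
- r.move_straight(position, orientation=None, speed=0.15, max_force=None): straight line of the TCP; orientation=None keeps the orientation; speed is the mean speed in m/s. With max_force (N) it stops when the force on the tool has changed by that much, and returns True; else False.
- r.movej(angles): joint-space move.
- command_gripper(opening, force=None): finger opening in m; force is the grip in N (None keeps the last); returns when the fingers have stopped.
- r.hold(seconds).
- r.solve_ik(position, orientation): joint angles nearest the present ones, or None.
- r.read_state(): the state.
- optics.get_image(name): name is "scene" or "top" or "wrist"; returns (picture, depth): 480x640x3 uint8, red, green, blue; 480x640 float32, m along the optical axis (not along the pixel's ray), 0 where there is no reading.
- optics.camera_model(name): a dict with "K" (3x3 intrinsics, pixels), "R" (3x3) and "t" (3): a world point X has camera coordinates R X + t; the wrist camera has in their place "tool_from_camera" (4x4, takes a point from camera to tool coordinates, whose origin is the TCP and whose axes are the flange's). Camera axes: x right, y down, z forward; pixel columns grow to the right and rows downward; lengths in m; the calibration is good to about 2 mm. The wrist camera is an equidistant fisheye: a pixel r from the principal point sees the ray r / f radians off the axis. A picture is of the moment at which its call begins: read the wrist's pose just before it. camera_model takes no time and is no camera call.
A pose or a line that the arm cannot do raises r.PlanningError and nothing moves.
- r.finish_job(): hands the job in; it is judged then, once.
The state is a dict: "time_s": time; "joint_positions": joint angles; "dq": joint speeds; "tau": joint torques, N m; "eef_pos": TCP position; "eef_rot": TCP orientation; "contact_force": force on the tool from outside, world axes, zero at the start; "torque": the same for the moment, N m; "grip_width": finger opening in m; "grip_force": force on a finger pad.
Only numpy, scipy, OpenCV 4.12 (cv2) and the standard library are available. Lean on these libraries where they do the work, as an engineer would, in place of code of your own. Each camera call takes 0.05 s, during which the arm holds its last target. There are 200 camera calls.

## Task

Clear the bench: flip the hasp of the small plywood scrap chest off its staple and swing it forward clear of the lid, then raise the lid until it stands about upright, and put every wooden offcut lying on the bench into the chest. When all are in, lower the lid gently until it is fully shut and swing the hasp back down over the staple. Leave the tub and the two glass jars where they are, and never lift the lid while the hasp is still on.

Things in the scene. Friction and masses are not known exactly. Their poses are not given: they have to be found in the camera images.
- chest: Open-topped plywood chest fixed to the bench, 190 (x) x 220 (y) x 120 mm high, walls and floor 8 mm. Origin at the centre of its underside; -x is its front (the hasp side, roughly facing the robot), +x the back with the lid's hinge, z up. Its position and its yaw differ from start to start.
- lid (a joint): Hinge of the chest's flat lid (8 mm thick, top at z = 128 mm when shut; 194 x 224 mm), rad: 0 shut, 1.57 upright, stop at 1.8. The hinge runs along the chest's y. Stiff: it stays where it is left; moving it takes about 1 to 5 N at the pull.
- lid_hinge (a point): Point on the lid's hinge line, in chest coordinates (95, 0, 120) mm.
- lid_pull (a point): Centre of the lid's pull: a round steel cross-bar, 14 mm in diameter and 34 mm long along the chest's y, on a stem 16 mm wide (along y). With the lid shut it is at (-60, -50, 156) mm in the chest frame, 28 mm above the lid's top, on the right half of the lid seen from the front; it moves with the lid, 155 mm in front of the hinge line and 36 mm above it. Pinch it by its two flat ends, along the chest's y, and it can turn between the fingers.
- hasp (a joint): Hinge of the steel hasp, rad: 0 lying flat on the lid with its slot over the staple (a low loop fixed to the lid), 1.57 standing upright, stop at 2.4 leaning far forward in front of the chest. More than about 1.7 is clear of the lid. Its axis runs along the chest's y. Stiff: it stays where it is left; moving it takes about 1 N at its pull.
- hasp_hinge (a point): Centre of the hasp's hinge, on the top edge of the chest's front: in chest coordinates (-100, 50, 130) mm. The hasp's strap is 24 mm wide.
- hasp_pull (a point): Centre of the hasp's pull at the strap's free end: a round steel cross-bar like the lid's, 14 mm in diameter, 34 mm long along the chest's y, on a stem 16 mm wide. With the hasp at 0 it is 54 mm behind the hinge (+x) and 26 mm above it, i.e. 28 mm above the lid's top; it moves with the hasp, swinging up and then forward (-x) as the joint grows.
- offcut_batten: Loose wooden offcut, about 60 g, lying flat along its own y on the bench; origin at the centre of its underside, z up. Its solid centre lies half its height above that. May be absent. Square batten end, 26 x 80 x 26 mm.
- offcut_channel: Loose wooden offcut, about 60 g, lying flat along its own y on the bench; origin at the centre of its underside, z up. Its solid centre lies half its height above that. May be absent. Channel section, 34 x 85 x 28 mm: solid 12 mm base, with a groove 14 mm wide and 16 mm deep along the middle of its top.
- offcut_step: Loose wooden offcut, about 60 g, lying flat along its own y on the bench; origin at the centre of its underside, z up. Its solid centre lies half its height above that. May be absent. Stepped moulding, 38 x 70 x 28 mm: lower half 38 mm wide, upper half 20 mm wide.
- offcut_ply: Loose wooden offcut, about 60 g, lying flat along its own y on the bench; origin at the centre of its underside, z up. Its solid centre lies half its height above that. May be absent. Dark flat board piece, 46 x 76 x 18 mm.
- offcut_lap: Loose wooden offcut, about 60 g, lying flat along its own y on the bench; origin at the centre of its underside, z up. Its solid centre lies half its height above that. May be absent. Half-lap piece, 30 x 96 x 28 mm, with a notch 32 mm long and 14 mm deep across the middle of its top.
- flux_tub: Square milky plastic tub, about 77 x 68 x 70 mm, standing loose on the bench; origin at the centre of its underside. Not to be moved.
- frit_jar_1: Far glass jar, by the lamp pole, with metal lid, 58 mm across and high, standing loose; origin at the centre of its underside. Not to be moved.
- frit_jar_2: Near glass jar with metal lid, the same, in front of the chest; origin at the centre of its underside. Not to be moved.

How it is judged:
On the way, in this order (a step that is already met when the one before it is completed fails the run):
1. the hasp is off the staple and swung clear, the lid still shut (value of joint hasp above 1.7 rad and value of joint lid below 0.06 rad), for 0.2 s.
2. the lid stands raised, at least 1.3 rad, with the hasp clear (value of joint lid above 1.3 rad and value of joint hasp above 1.2 rad), for 0.2 s.
3. every offcut is in the chest, the lid still raised (x of offcut_batten in the frame of chest between -0.09 and 0.09 m and y of offcut_batten in the frame of chest between -0.106 and 0.106 m and z of offcut_batten in the frame of chest between 0 and 0.115 m and x of offcut_channel in the frame of chest between -0.09 and 0.09 m and y of offcut_channel in the frame of chest between -0.106 and 0.106 m and z of offcut_channel in the frame of chest between 0 and 0.115 m and x of offcut_step in the frame of chest between -0.09 and 0.09 m and y of offcut_step in the frame of chest between -0.106 and 0.106 m and z of offcut_step in the frame of chest between 0 and 0.115 m and x of offcut_ply in the frame of chest between -0.09 and 0.09 m and y of offcut_ply in the frame of chest between -0.106 and 0.106 m and z of offcut_ply in the frame of chest between 0 and 0.115 m and x of offcut_lap in the frame of chest between -0.09 and 0.09 m and y of offcut_lap in the frame of chest between -0.106 and 0.106 m and z of offcut_lap in the frame of chest between 0 and 0.115 m and value of joint lid above 1 rad), for 0.3 s.
4. the lid is shut on the offcuts, the hasp still clear (value of joint lid below 0.05 rad and value of joint hasp above 1.2 rad), for 0.2 s.
5. the hasp is back down over the staple (value of joint lid below 0.05 rad and value of joint hasp below 0.15 rad), for 0.2 s.
At the end, for the whole second after the job is handed in: Every offcut present lies at rest inside the chest, the lid is shut (joint under 0.05 rad), the hasp lies over the staple (joint under 0.15 rad), and the tub and the jars are within 30 mm of where they stood (all of step 5 and x of offcut_batten in the frame of chest between -0.09 and 0.09 m and y of offcut_batten in the frame of chest between -0.106 and 0.106 m and z of offcut_batten in the frame of chest between 0 and 0.115 m and x of offcut_channel in the frame of chest between -0.09 and 0.09 m and y of offcut_channel in the frame of chest between -0.106 and 0.106 m and z of offcut_channel in the frame of chest between 0 and 0.115 m and x of offcut_step in the frame of chest between -0.09 and 0.09 m and y of offcut_step in the frame of chest between -0.106 and 0.106 m and z of offcut_step in the frame of chest between 0 and 0.115 m and x of offcut_ply in the frame of chest between -0.09 and 0.09 m and y of offcut_ply in the frame of chest between -0.106 and 0.106 m and z of offcut_ply in the frame of chest between 0 and 0.115 m and x of offcut_lap in the frame of chest between -0.09 and 0.09 m and y of offcut_lap in the frame of chest between -0.106 and 0.106 m and z of offcut_lap in the frame of chest between 0 and 0.115 m and linear speed of each of offcut_batten, offcut_channel, offcut_step, offcut_ply, offcut_lap below 0.02 m/s and distance of each of flux_tub, frit_jar_1, frit_jar_2 from where it was at the start of the episode below 0.03 m); the robot touches nothing.
It fails at once if the lid is raised (over 0.1 rad) while the hasp is not swung clear (under 1.2 rad) (value of joint lid above 0.1 rad and value of joint hasp below 1.2 rad).
It fails at once if the lid is slammed down (faster than 3 rad/s) (velocity of joint lid below -3 rad/s).
It fails at once if the tub is moved by more than 40 mm (distance of flux_tub from where it was at the start of the episode above 0.04 m).
It fails at once if the far jar is moved by more than 40 mm (distance of frit_jar_1 from where it was at the start of the episode above 0.04 m).
It fails at once if the near jar is moved by more than 40 mm (distance of frit_jar_2 from where it was at the start of the episode above 0.04 m).
Of offcut_batten, offcut_channel, offcut_step, offcut_ply, offcut_lap only 3 to 5 are there at a start; the rules pass over those that are not, and their reading is None.
At some moment in a run one of offcut_batten, offcut_channel, offcut_step, offcut_ply, offcut_lap may be knocked a few centimetres aside while the robot is not near it.
Once in a run the grip may slacken for a moment while it holds something.
It also fails if it takes over 210 s, if anything falls off the work surface, if the arm or the gripper's body presses on something with over 40 N, if the wrist force passes 120 N, or if a joint passes its speed limit or range.

## Working session

There is one attempt and no reset: what is moved stays moved. The work goes in short steps, each a Python script; the robot and the scene stay as the last script left them, time stands still between calls to the robot, and variables do not carry over. Pictures are saved under pics/ and viewed, at most 14 in all, crops included, and the job is handed in when it is done.

```bash
mkdir -p pics
cat > h.py <<'E'
import numpy as np, cv2
from workcell import r, command_gripper, optics
from scipy.spatial.transform import Rotation as Rot
def cloud(n):
    im,d=optics.get_image(n); m=optics.camera_model(n)
    K,R,t=[np.array(m[k]) for k in("K","R","t")]
    v,u=np.mgrid[:480,:640]
    c=np.stack([(u-K[0,2])/K[0,0]*d,(v-K[1,2])/K[1,1]*d,d],-1)
    P=(c-t)@R; P[d==0]=np.nan
    return im,P
def save(n,im): cv2.imwrite("pics/"+n,im[...,::-1])
E
python3 - <<'E'
from h import *
for n in("scene","top"):
    im,P=cloud(n); save(n+"0.png",im); np.savez(n+"0.npz",im=im,P=P)
s=r.read_state(); print(s); print(optics.camera_model("wrist"),r.tip_extent)
E
```

```text
{'time_s': 0.1, 'joint_positions': array([-1.24801784e+00,  3.42612643e-01,  1.52490479e+00, -5.90721252e-06,
        1.27541187e+00, -1.46013937e-01]), 'dq': array([-0.00096789, -0.00075507, -0.00357753, -0.00042973,  0.0004201 ,
       -0.0005737 ]), 'tau': array([ 3.21481893e-03, -4.34446192e+01, -2.46491325e+01, -5.09121764e-05,
        4.66821759e-03,  4.15703354e-06]), 'eef_pos': array([ 0.23710896, -0.4680468 ,  0.25572224]), 'eef_rot': array([ 9.72654334e-01,  2.32256539e-01, -6.18054548e-05, -6.65468810e-04]), 'contact_force': array([-0.56557788, -0.53800135,  0.12708738]), 'torque': array([-0.01275377,  0.02019276,  0.04511117]), 'grip_force': 0.0, 'grip_width': 0.08544860350832965}
{'K': array([[371.64829954,   0.        , 325.04075062],
       [  0.        , 371.64829954, 236.01068822],
       [  0.        ,   0.        ,   1.        ]]), 'tool_from_camera': array([[-1.30423163e-03, -9.58796913e-01, -2.84089385e-01,
         7.18718414e-02],
       [ 9.99999098e-01, -1.15951807e-03, -6.77561754e-04,
         2.28686716e-04],
       [ 3.20237341e-04, -2.84090013e-01,  9.58797561e-01,
        -1.17051634e-01],
       [ 0.00000000e+00,  0.00000000e+00,  0.00000000e+00,
         1.00000000e+00]])} 0.025
```

View pics/top0.png

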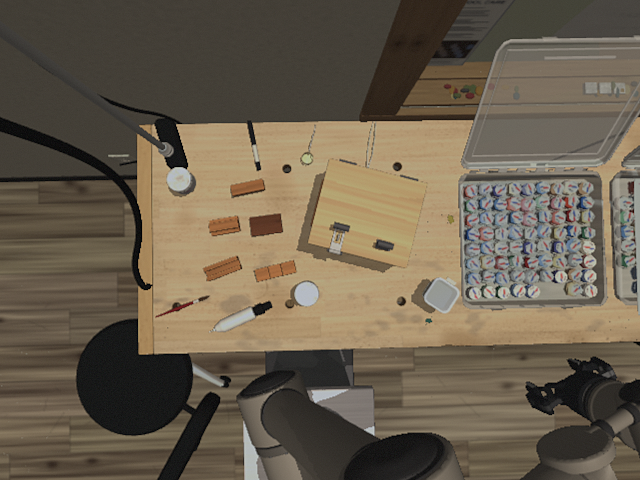

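View pics/scene0.png

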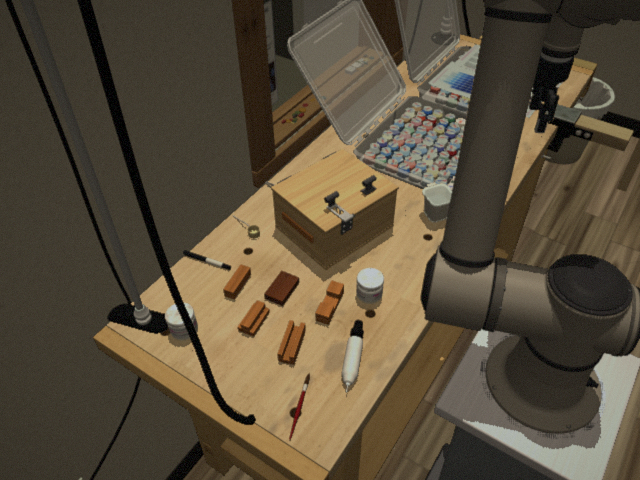

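The top view shows the chest at about (368,214), with the hasp pull at (340,227) and the lid pull at (384,245). All five offcuts are there: batten (248,187), step or channel at (224,225) and (222,268), ply (266,224), lap (275,270). The jars are at (180,181) and (306,293), and the tub is at (441,294).

Run:
```python
from h import *
D=np.load("top0.npz"); P=D["P"]; im=D["im"]; z=P[...,2]
def blobs(m,mn=40):
    n,l,st,c=cv2.connectedComponentsWithStats(m.astype(np.uint8))
    for i in range(1,n):
        if st[i,4]>=mn: yield c[i],l==i
reg=np.zeros(z.shape,bool); reg[130:345,155:460]=1
print("bench z",np.nanmedian(z[reg]))
for c,m in blobs(reg&(z>0.009)&(z<0.2)):
    p=P[m]; zt=np.nanpercentile(p[:,2],90)
    # footprint at full heights
    rc=cv2.minAreaRect((p[:,:2]*1000).astype(np.float32))
    print(np.round(c),m.sum(),"z90 %.3f zmax %.3f"%(zt,np.nanmax(p[:,2])),"ctr",np.round(rc[0],1),"size",np.round(rc[1],1),"ang %.1f"%rc[2], np.round(cv2.mean(im,m.astype(np.uint8))[:3]))
lid=reg&(z>0.118)&(z<0.134)
for c,m in blobs(lid,500):
    rc=cv2.minAreaRect((P[m][:,:2]*1000).astype(np.float32)); print("lid",rc,np.nanmedian(P[m][:,2]), np.round(cv2.boxPoints(rc)))
for c,m in blobs(reg&(z>0.14)&(z<0.2),10):
    rc=cv2.minAreaRect((P[m][:,:2]*1000).astype(np.float32)); print("pull",c,rc,np.nanmax(P[m][:,2]))
```

```text
bench z 0.0012755481917742246
[175. 161.] 1433 z90 0.060 zmax 0.134 ctr [716.5 305.6] size [169.3  58.8] ang 16.1 [91. 91. 87.]
[254. 148.] 153 z90 0.015 zmax 0.017 ctr [740.4 116.9] size [96.8 11.5] ang 10.6 [94. 90. 82.]
[307. 150.] 48 z90 0.020 zmax 0.021 ctr [735.7 -19.4] size [24.9 69.6] ang 61.1 [142. 128. 103.]
[366. 212.] 9116 z90 0.131 zmax 0.168 ctr [ 567.8 -138.7] size [228.7 205.1] ang 74.4 [173. 150. 106.]
[247. 187.] 390 z90 0.029 zmax 0.032 ctr [646.2 135. ] size [27.5 79.6] ang 10.7 [140.  93.  57.]
[459. 197.] 60 z90 0.042 zmax 0.044 ctr [ 601.3 -376. ] size [105.6   9.7] ang 0.2 [121. 113. 100.]
[265. 224.] 602 z90 0.021 zmax 0.025 ctr [555.3  92.8] size [46.1 76.4] ang 6.3 [93. 58. 40.]
[224. 225.] 464 z90 0.030 zmax 0.035 ctr [554.9 193.2] size [37.9 70.6] ang 9.5 [147.  97.  60.]
[222. 268.] 505 z90 0.030 zmax 0.032 ctr [452.  198.9] size [33.9 85.5] ang 19.2 [141.  94.  58.]
[275. 270.] 503 z90 0.030 zmax 0.034 ctr [443.3  70.9] size [29.6 96.1] ang 12.7 [157. 104.  63.]
[441. 294.] 922 z90 0.072 zmax 0.077 ctr [ 383.2 -317.5] size [69.2 76.6] ang 55.1 [152. 153. 150.]
[306. 293.] 502 z90 0.060 zmax 0.064 ctr [389.6  -2.7] size [56.1 56.1] ang 88.7 [174. 178. 182.]
[241. 317.] 723 z90 0.032 zmax 0.036 ctr [332.1 158.6] size [ 31.2 163.7] ang 22.8 [134. 132. 124.]
lid ((567.2451782226562, -140.6630401611328), (224.51406860351562, 205.06930541992188), 74.35795593261719) 0.1286331526347101 [[ 438. -221.]
 [ 636. -276.]
 [ 696.  -60.]
 [ 499.   -5.]]
pull [340.9047619  226.08571429] ((538.1363525390625, -80.16094207763672), (33.814884185791016, 13.9576416015625), 72.41373443603516) 0.16664402163491215
pull [337.9 236. ] ((517.7350463867188, -74.3907241821289), (3.4203848838806152, 9.782976150512695), 69.14353942871094) 0.1476374754850754
pull [384.74766355 244.17757009] ((497.47711181640625, -172.51039123535156), (33.84866714477539, 13.494697570800781), 74.46686553955078) 0.1675811269915721
```

```bash
cat >> h.py <<'E'
YAW=np.radians(-15.7); O=np.array([.5688,-.1407,0.])
RC=Rot.from_euler("z",YAW).as_matrix()
def W(p): return O+RC@np.array(p,float)
def ori(zc,yc):  # tool z and y axes (world)
    z=np.array(zc,float); y=np.array(yc,float); z/=np.linalg.norm(z); y/=np.linalg.norm(y)
    return Rot.from_matrix(np.stack([np.cross(y,z),y,z],1)).as_quat()
def cpose(p,flip=1,tilt=0,back=.006):  # pinch along chest y at chest point p
    z=RC@np.array([-np.sin(tilt),0,-np.cos(tilt)]); return W(p)-back*z, ori(z,RC@np.array([0,flip,0.]))
def hasp(th): return np.array([-.1+.054*np.cos(th)-.026*np.sin(th),.05,.13+.026*np.cos(th)+.054*np.sin(th)])
def lid(th): return np.array([.095-.155*np.cos(th)+.036*np.sin(th),-.05,.12+.155*np.sin(th)+.036*np.cos(th)])
def st():
    s=r.read_state(); print("t %.1f w %.4f f %.0f ext %s pos %s"%(s["time_s"],s["grip_width"],s["grip_force"],np.round(s["contact_force"],1),np.round(s["eef_pos"],3))); return s
def arc(f,ths,flip,tilts,speed=.1,w=.034,tick=True):
    for th,tl in zip(ths,tilts):
        r.move_straight(*cpose(f(th),flip,tl),speed=speed)
        g=r.read_state()["grip_width"]
        if abs(g-w)>.004:
            print("grip!",th,g); return False
    return True
E
python3 - <<'E'
from h import *
for flip in(1,-1):
    for n,f,ths,tm in(("hasp",hasp,np.linspace(0,2.1,5),0),("lid",lid,np.linspace(0,1.5,6),0),("lidtilt",lid,np.linspace(0,1.5,6),.3)):
        print(flip,n)
        for th in ths:
            q=r.solve_ik(*cpose(f(th),flip,tm*th/1.5)); print("  ",None if q is None else np.round(q,2))
E
```

```text
1 hasp
   [-0.29  0.47  1.61 -0.    1.07 -1.59]
   [-0.29  0.41  1.63 -0.    1.1  -1.59]
   [-0.29  0.35  1.7  -0.    1.1  -1.59]
   [-0.29  0.3   1.78 -0.    1.05 -1.59]
   [-0.29  0.29  1.87 -0.    0.98 -1.59]
1 lid
   [-0.48  0.44  1.65 -0.    1.05 -1.78]
   [-0.47  0.42  1.55 -0.    1.17 -1.77]
   [-0.46  0.44  1.41 -0.    1.29 -1.76]
   [-0.45  0.5   1.24 -0.    1.4  -1.75]
   [-0.44  0.58  1.06 -0.    1.5  -1.73]
   [-0.43  0.69  0.87 -0.    1.58 -1.72]
1 lidtilt
   [-0.48  0.44  1.65 -0.    1.05 -1.78]
   [-0.47  0.45  1.5  -0.01  1.25 -1.76]
   [-0.45  0.51  1.3  -0.02  1.45 -1.74]
   [-0.44  0.61  1.07 -0.03  1.65 -1.73]
   [-0.42  0.75  0.78 -0.04  1.85 -1.72]
   [-0.41  0.94  0.41 -0.05  2.09 -1.72]
-1 hasp
   [-0.29  0.47  1.61 -0.    1.07  1.56]
   [-0.29  0.41  1.63 -0.    1.1   1.56]
   [-0.29  0.35  1.7  -0.    1.1   1.55]
   [-0.29  0.3   1.78 -0.    1.05  1.55]
   [-0.29  0.29  1.87 -0.    0.98  1.55]
-1 lid
   [-0.48  0.44  1.65 -0.    1.05  1.37]
   [-0.47  0.42  1.55 -0.    1.17  1.37]
   [-0.46  0.44  1.41 -0.    1.29  1.38]
   [-0.45  0.5   1.24 -0.    1.4   1.39]
   [-0.44  0.58  1.06 -0.    1.5   1.41]
   [-0.43  0.69  0.87 -0.    1.58  1.42]
-1 lidtilt
   [-0.48  0.44  1.65 -0.    1.05  1.37]
   [-0.47  0.45  1.5  -0.01  1.25  1.38]
   [-0.45  0.51  1.3  -0.02  1.45  1.4 ]
   [-0.44  0.61  1.07 -0.03  1.65  1.41]
   [-0.42  0.75  0.78 -0.04  1.85  1.42]
   [-0.41  0.94  0.41 -0.05  2.09  1.42]
```

Run:
```python
from h import *
command_gripper(.055,30)
r.reach(*cpose(hasp(0)+[0,0,.12],1)); r.move_straight(*cpose(hasp(0)+[0,0,.05],1))
print(r.move_straight(*cpose(hasp(0),1),speed=.08,max_force=12)); st()
command_gripper(.03,40); st()
ok=arc(hasp,np.linspace(0,2.1,9)[1:],1,np.zeros(8),.12); st()
im,P=cloud("scene"); save("h1.png",cv2.resize(im[120:320,220:460],None,fx=3,fy=3))
```

```text
False
t 3.7 w 0.0548 f 0 ext [ 0.2 -0.9  0.6] pos [ 0.538 -0.08   0.162]
t 4.0 w 0.0327 f 40 ext [-0.6  0.8  4.7] pos [ 0.538 -0.08   0.163]
t 6.3 w 0.0330 f 50 ext [-0.1  1.5  6.2] pos [ 0.438 -0.052  0.169]
```

View pics/h1.png

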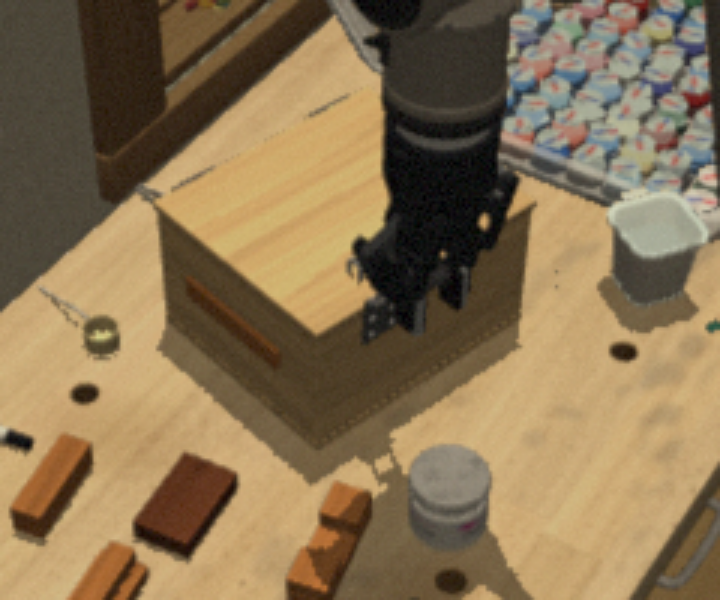

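The hasp bar is still between the fingers in front of the chest, near (410,300) in the crop, and the lid is bare. Next I release it, check where the pull sits, and raise the lid.

```bash
cat >> h.py <<'E'
def highs(n="top",zmin=.14,zmax=.4,mn=10):
    im,P=cloud(n); C=(P-O)@RC  # chest coords
    m=(C[...,2]>zmin)&(C[...,2]<zmax)&(abs(C[...,0])<.19)&(abs(C[...,1])<.12)
    k,l,s,c=cv2.connectedComponentsWithStats(m.astype(np.uint8))
    for i in range(1,k):
        if s[i,4]>=mn: print("high",s[i,4],np.round(np.median(C[l==i],0),3),"max z %.3f"%C[l==i][:,2].max())
    return im
E
python3 - <<'E'
from h import *
command_gripper(.055); p,q=cpose(hasp(2.1)+[0,0,.1],1); r.move_straight(p,q,speed=.2)
r.reach(*cpose(lid(0)+[0,-.25,.15],1)); highs()
r.reach(*cpose(lid(0)+[0,0,.06],1))
print(r.move_straight(*cpose(lid(0),1),speed=.08,max_force=12)); command_gripper(.03,60); st()
ths=np.linspace(0,1.5,13)[1:]
ok=arc(lid,ths,1,.15*ths/1.5,.12); st()
im,P=cloud("scene"); save("l1.png",cv2.resize(im[60:340,200:480],None,fx=2,fy=2))
E
```

```text
high 106 [-0.06  -0.049  0.162] max z 0.168
high 243 [-0.131  0.05   0.18 ] max z 0.188
False
t 11.0 w 0.0327 f 59 ext [-1.4  1.7  5.1] pos [ 0.498 -0.173  0.163]
t 14.8 w 0.0322 f 59 ext [ 0.5  1.  -1.5] pos [ 0.672 -0.222  0.283]
```

View pics/l1.png

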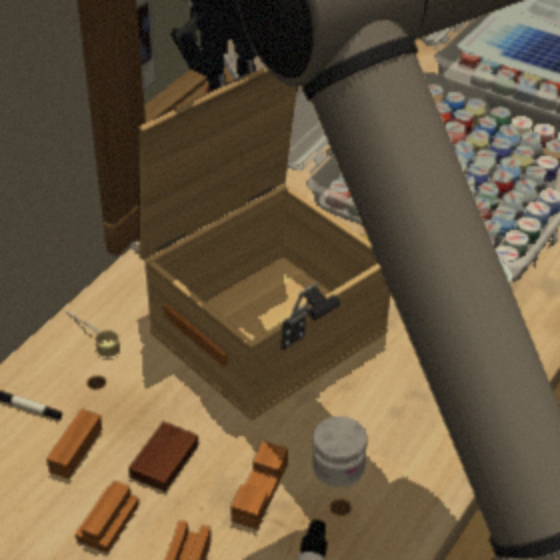

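The lid stands upright and the hasp leans forward, at about (305,315) in the crop. Before going on I want its exact angle, because the first reading is close to the 1.7 rad limit.

Run:
```python
from h import *
for n in("scene","top"):
    im,P=cloud(n); C=(P-O)@RC; np.savez(n+"1.npz",im=im,P=P)
    b=(abs(C[...,0]+.13)<.06)&(abs(C[...,1]-.05)<.025)&(C[...,2]>.135)&(C[...,2]<.22)
    e=b&(abs(C[...,1]-.05)>.0125)
    s=b&~e
    print(n,"bar ends",e.sum(),np.round(np.median(C[e],0),4),np.round(C[e].min(0),3),np.round(C[e].max(0),3))
    for lo in np.arange(.135,.19,.008):
        k=s&(C[...,2]>=lo)&(C[...,2]<lo+.008)
        if k.sum()>2: print("  z%.3f"%lo,k.sum(),"x",np.round([C[k][:,0].min(),np.median(C[k][:,0]),C[k][:,0].max()],3))
```

```text
scene bar ends 47 [-0.142   0.0663  0.1774] [-0.15   0.034  0.135] [-0.099  0.07   0.185]
  z0.135 14 x [-0.105 -0.104 -0.101]
  z0.143 13 x [-0.108 -0.107 -0.104]
  z0.151 11 x [-0.112 -0.108 -0.106]
  z0.159 5 x [-0.113 -0.11  -0.109]
  z0.167 11 x [-0.149 -0.146 -0.112]
  z0.175 104 x [-0.149 -0.138 -0.115]
  z0.183 41 x [-0.147 -0.121 -0.116]
top bar ends 32 [-0.1409  0.063   0.1794] [-0.148  0.033  0.135] [-0.099  0.067  0.182]
  z0.135 25 x [-0.103 -0.101 -0.097]
  z0.143 16 x [-0.107 -0.105 -0.103]
  z0.151 9 x [-0.108 -0.107 -0.105]
  z0.159 5 x [-0.11  -0.11  -0.109]
  z0.167 11 x [-0.148 -0.113 -0.111]
  z0.175 123 x [-0.148 -0.137 -0.114]
  z0.183 44 x [-0.146 -0.12  -0.115]
```

The hasp is at about 1.88 rad, so it is clear. I release the lid and start loading the offcuts, measuring again before each pick.

```bash
cat >> h.py <<'E'
def offcuts():
    im,P=cloud("top"); x,y,z=P[...,0],P[...,1],P[...,2]
    m=(x>.36)&(x<.715)&(y>.0)&(y<.262)&(z>.009)&(z<.045)
    n,l,s,c=cv2.connectedComponentsWithStats(m.astype(np.uint8)); out=[]
    for i in range(1,n):
        if s[i,4]<150: continue
        p=P[l==i]; (cx,cy),(a,b),g=cv2.minAreaRect((p[:,:2]*1000).astype(np.float32))
        if a>b: a,b,g=b,a,g+90
        if 20<a<60 and 50<b<112: out.append((cx/1000,cy/1000,a/1000,b/1000,np.radians((g+90)%180-90)))
    return im,out
DOWN=[0,0,-1.]
def pick(o,z=.029):
    x,y,w,_,g=o; q=ori(DOWN,[-np.cos(g),-np.sin(g),0])
    command_gripper(min(.085,w+.026),60)
    r.reach([x,y,.14],q); r.move_straight([x,y,z],q,speed=.15,max_force=15)
    command_gripper(max(w-.012,.0),60); r.move_straight([x,y,.26],q,speed=.3)
    return r.read_state()["grip_width"]
def drop(c,z=.075):
    q=ori(DOWN,-RC[:,0]); p=W([*c,.26]); r.reach(p,q)
    g=r.read_state()["grip_width"]
    if g<.012: return g
    p[2]=z; r.move_straight(p,q,speed=.2); command_gripper(min(.085,g+.018)); p[2]=.26; r.move_straight(p,q,speed=.3)
    return g
E
python3 - <<'E'
from h import *
command_gripper(.055); p,q=cpose(lid(1.5),1,.15); p=p+np.array([0,0,.09]); r.move_straight(p,q,speed=.2)
r.reach(W([-.02,.0,.3]),ori(DOWN,-RC[:,0]))
im,o=offcuts(); print(np.round(o,3)); 
o.sort(key=lambda t:-t[2]); print("pick",np.round(o[0],3),pick(o[0])); print(drop([-.03,-.048])); st()
im,o=offcuts(); print(np.round(o,3)); save("o1.png",im)
E
```

```text
[[0.646 0.135 0.027 0.08  0.194]
 [0.555 0.093 0.046 0.076 0.11 ]
 [0.555 0.193 0.038 0.071 0.157]
 [0.452 0.199 0.034 0.085 0.336]
 [0.443 0.071 0.03  0.096 0.223]]
pick [0.555 0.093 0.046 0.076 0.11 ] 0.044312352568673295
0.04411044225767806
t 26.7 w 0.0620 f 0 ext [-0.2 -0.2 -0.7] pos [ 0.526 -0.178  0.259]
[[0.646 0.135 0.026 0.08  0.185]
 [0.555 0.193 0.038 0.071 0.15 ]
 [0.452 0.199 0.034 0.086 0.334]
 [0.443 0.071 0.03  0.096 0.223]]
```

View pics/o1.png

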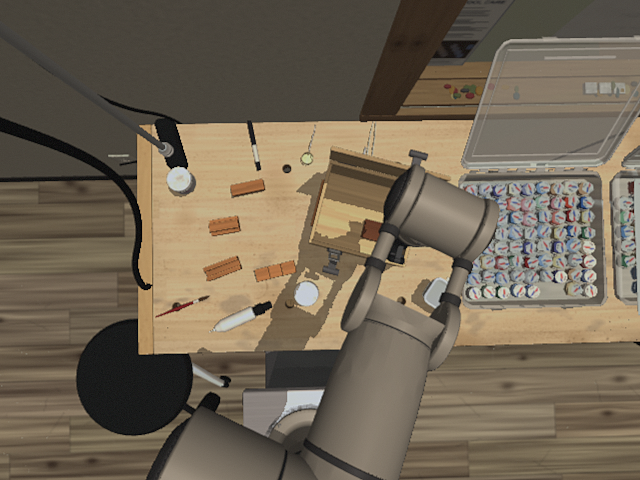

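The ply is in the chest at (372,228), the lid is upright, and the other four offcuts and the jars haven't moved. I loop over the rest.

Run:
```python
from h import *
slots=[(-.03,.048),(.018,-.048),(.018,.048),(-.005,.0),(-.01,-.03)]
for k in range(6):
    im,o=offcuts(); print(np.round(o,3).tolist())
    if not o or not slots: break
    o.sort(key=lambda t:-t[2]); a=pick(o[0])
    if a<.012: print("missed",a); r.reach(W([-.02,.0,.3]),ori(DOWN,-RC[:,0])); continue
    g=drop(slots[0]); print(np.round([a,g],4))
    if g<.012: print("lost")
    else: slots.pop(0)
st(); save("o2.png",im)
r.reach(cpose(lid(1.5),1,.15)[0]+[0,0,.12],cpose(lid(1.5),1,.15)[1])
im2,P=cloud("scene"); save("s2.png",im2)
```

```text
[[0.646, 0.135, 0.027, 0.08, 0.195], [0.555, 0.193, 0.038, 0.07, 0.158], [0.452, 0.199, 0.034, 0.085, 0.336], [0.443, 0.071, 0.03, 0.096, 0.222]]Traceback (most recent call last):
  File "<stdin>", line 8, in <module>
  File "h.py", line 56, in drop
    q=ori(DOWN,-RC[:,0]); p=W([*c,.26]); r.reach(p,q)
                                         ~~~~~~~^^^^^
workcell.PlanningError: the arm cannot take that pose within its joint ranges
```

```bash
sed -i 's/q=ori(DOWN,\[-np.cos(g),-np.sin(g),0\])/q=ori(DOWN,[np.cos(g),np.sin(g),0])/; s/q=ori(DOWN,-RC\[:,0\]); p=W/q=ori(DOWN,RC[:,0]); p=W/' h.py
python3 - <<'E'
from h import *
s=st(); print(np.round(s["joint_positions"],2))
slots=[(-.03,.048),(.018,-.048),(.018,.048),(-.005,.0),(-.01,-.03)]
x,y,_=s["eef_pos"]
r.reach([x,y,.26],ori(DOWN,[1,.16,0])); st()
print(drop(slots.pop(0)))
for k in range(5):
    im,o=offcuts(); print(np.round(o,3).tolist())
    if not o or not slots: break
    o.sort(key=lambda t:-t[2]); a=pick(o[0])
    if a<.012: print("missed",a); r.reach(W([-.02,.0,.3]),ori(DOWN,RC[:,0])); continue
    g=drop(slots[0]); print(np.round([a,g],4))
    if g<.012: print("lost")
    else: slots.pop(0)
st(); save("o2.png",im)
E
```

```text
t 34.1 w 0.0361 f 60 ext [-0.3 -0.2 -2.1] pos [0.554 0.193 0.258]
[ 0.2   0.46  1.34 -0.    1.35 -3.09]
t 36.8 w 0.0361 f 60 ext [ 0.3 -0.2 -0.4] pos [0.554 0.193 0.26 ]
0.036080241766298884
[[0.646, 0.135, 0.026, 0.081, 0.19], [0.452, 0.199, 0.034, 0.085, 0.337], [0.443, 0.071, 0.03, 0.096, 0.222]]
[0.0325 0.0327]
[[0.637, 0.17, 0.027, 0.08, 0.187], [0.443, 0.071, 0.03, 0.096, 0.222]]
[0.0283 0.028 ]
[[0.637, 0.17, 0.027, 0.08, 0.182]]
[0.0248 0.0251]
[]
t 61.1 w 0.0433 f 0 ext [-0.2 -1.5  0.1] pos [ 0.563 -0.139  0.258]
```

View pics/o2.png

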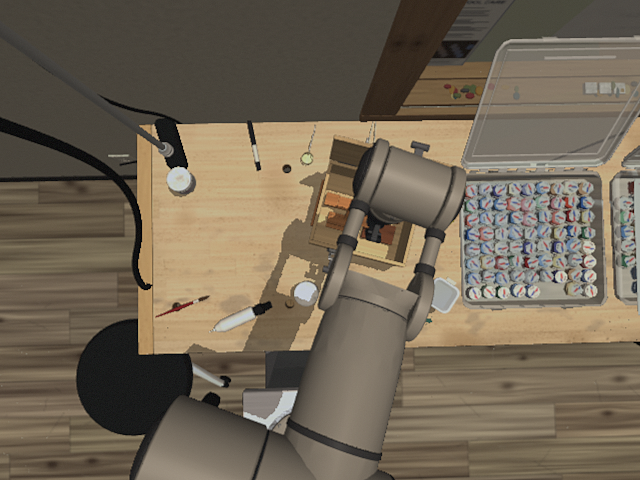

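The bench is clear of offcuts and all five were dropped in the chest; the batten got knocked aside mid-run, and the re-measurement caught it. I check the chest contents and the lid pose with the arm out of the way.

Run:
```python
from h import *
r.move_straight(W([-.005,0,.36]),speed=.3); r.reach([.45,.2,.36],ori(DOWN,RC[:,0]))
im,P=cloud("top"); C=(P-O)@RC; save("t3.png",cv2.resize(im[110:350,270:470],None,fx=2.5,fy=2.5))
m=(abs(C[...,0])<.083)&(abs(C[...,1])<.098)&(C[...,2]<.2)
print("contents z max %.3f p99 %.3f"%(C[m][:,2].max(),np.percentile(C[m][:,2],99)))
b=(abs(C[...,1]+.05)<.019)&(C[...,0]>.115)&(C[...,0]<.16)&(C[...,2]>.2)&(C[...,2]<.33)
print("lid pull",b.sum(),np.round([C[b].min(0),np.median(C[b],0),C[b].max(0)],3), lid(1.5))
e=(abs(C[...,1]-.05)<.018)&(abs(C[...,0]+.14)<.03)&(C[...,2]>.165)&(C[...,2]<.22); print("hasp",np.round([C[e].min(0),np.median(C[e],0),C[e].max(0)],3))
```

```text
contents z max 0.065 p99 0.061
lid pull 170 [[ 0.115 -0.067  0.27 ]
 [ 0.127 -0.05   0.281]
 [ 0.136 -0.033  0.286]] [ 0.11994555 -0.05        0.27715826]
hasp [[-0.148  0.033  0.166]
 [-0.135  0.05   0.18 ]
 [-0.111  0.067  0.191]]
```

View pics/t3.png

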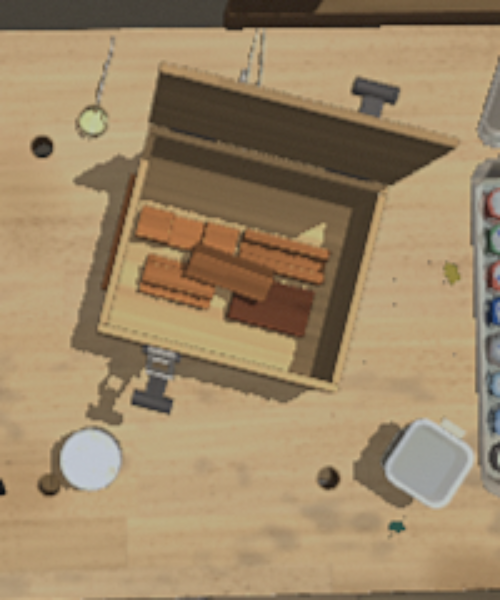

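All five offcuts lie low in the chest (at most 65 mm high), with the lid at about 1.56 rad and the hasp at about 1.88 rad. Jars and tub are in place. Next I shut the lid.

```bash
cat >> h.py <<'E'
def press(f,flip=1):
    p=f(0); command_gripper(0.0)
    r.move_straight(*cpose(p+[0,0,.075],flip,0,0)); print("press",r.move_straight(*cpose(p+[0,0,.0295],flip,0,0),speed=.05,max_force=12)); st()
    r.move_straight(*cpose(p+[0,0,.12],flip,0,0),speed=.2)
E
python3 - <<'E'
from h import *
command_gripper(.06,60)
p,q=cpose(lid(1.55),1,.15); r.reach(p+[0,0,.1],q); print(r.move_straight(p,q,speed=.1,max_force=12)); command_gripper(.03,60); st()
ths=np.linspace(1.55,0,14)[1:]
ok=arc(lid,ths,1,.15*ths/1.55,.12); st()
if ok:
    print(r.move_straight(*cpose(lid(0)-[0,0,.004],1),speed=.04,max_force=12)); st()
    command_gripper(.055); r.move_straight(*cpose(lid(0)+[0,0,.1],1),speed=.2)
    highs(); press(lid); highs()
E
```

```text
False
t 66.7 w 0.0324 f 60 ext [-0.1 -0.1  3.1] pos [ 0.679 -0.224  0.282]
t 70.7 w 0.0326 f 73 ext [ 2.6  1.7 -1.9] pos [ 0.498 -0.173  0.162]
False
t 71.0 w 0.0326 f 73 ext [-2.2  1.9  1.2] pos [ 0.498 -0.173  0.158]
high 231 [-0.061  0.004  0.342] max z 0.349
high 13 [-0.068  0.05   0.144] max z 0.150
high 244 [-0.131  0.05   0.18 ] max z 0.189
high 11 [-0.094 -0.04   0.388] max z 0.397
press True
t 73.8 w -0.0002 f 3 ext [-1.1  0.5  7.6] pos [ 0.497 -0.172  0.188]
high 200 [-0.061  0.     0.343] max z 0.363
high 244 [-0.131  0.05   0.179] max z 0.190
```

The press stopped on the pull bar exactly at its shut height, so the lid is closed. Next is the hasp.

Run:
```python
from h import *
r.hold(.3); command_gripper(.055,40)
r.reach(*cpose(hasp(1.88)+[0,0,.08],1)); print(r.move_straight(*cpose(hasp(1.88),1),speed=.08,max_force=12)); command_gripper(.03,40); st()
ths=np.linspace(1.88,0,10)[1:]
ok=arc(hasp,ths,1,0*ths,.1); st()
if ok:
    print(r.move_straight(*cpose(hasp(0)-[0,0,.003],1),speed=.04,max_force=10)); st()
    command_gripper(.055); r.move_straight(*cpose(hasp(0)+[0,0,.1],1),speed=.2)
    press(hasp)
    r.reach([.4,.15,.3],ori(DOWN,RC[:,0])); im=highs(); highs(zmin=.12); save("t4.png",cv2.resize(im[110:350,270:470],None,fx=2.5,fy=2.5))
```

```text
False
t 77.4 w 0.0329 f 40 ext [0.2 1.9 4. ] pos [ 0.446 -0.054  0.18 ]
t 79.8 w 0.0328 f 45 ext [3.1 0.3 5.8] pos [ 0.54  -0.081  0.163]
False
t 80.1 w 0.0326 f 47 ext [5.4 0.6 7.6] pos [ 0.54  -0.081  0.161]
press True
t 82.9 w 0.0001 f 4 ext [-2.6  0.4  7.7] pos [ 0.538 -0.08   0.188]
high 105 [-0.046  0.05   0.162] max z 0.167
high 10 [-0.069  0.05   0.144] max z 0.147
high 106 [-0.06  -0.049  0.162] max z 0.167
high 9043 [-0.001  0.001  0.129] max z 0.167
```

View pics/t4.png

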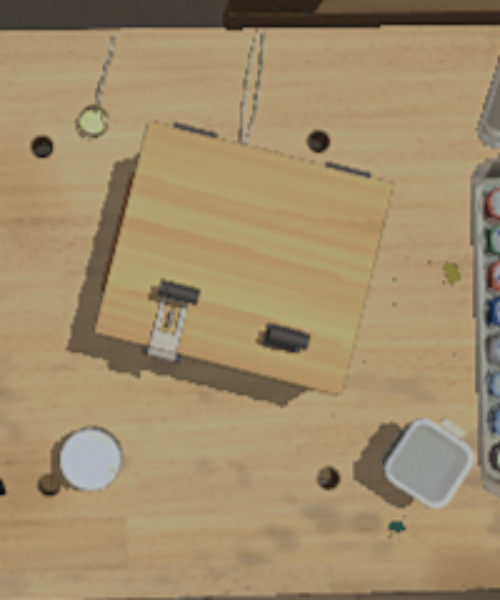

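The lid is flat on the chest and the hasp lies over the staple, with its pull at (178,292) and its strap at (168,325). Both pulls measure at their shut positions, and the jars and tub haven't moved, so I hand the job in.

```bash
python3 -c "
from h import *
print(r.finish_job())"
```

```text
the job is handed in; nothing more can be done
None
```

All five offcuts are in the chest, the lid is shut with the hasp back over the staple, the jars and tub stayed in place, and I handed the job in at about 85 s of the 210 s limit; no verdict came back.

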